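# Swap the cutter head on a moulder spindle

## Task

Change the cutter head on the moulder spindle from the plain cylindrical one to the flared rounding one. The knurled clamp cap is already unscrewed and simply lifts off: put it and the spacer ring in the clean tray, move the cylindrical head from the spindle to the free peg of the cutter board, then build the spindle up again fully seated - rounding head with its flared side down as it stood, spacer ring, clamp cap. Lower the two cutter heads into place rather than dropping them, because their edges chip, and leave the toothed cutter on its peg.

Things in the scene. Friction and masses are not known exactly. Their poses are not given: they have to be found in the camera images.
- spindle: Grey round bench holder, fixed: foot 116 mm across, 25 mm high; above it 56 mm across to z 38 mm, then a 40 mm steel shoulder, top at z 52 mm. Shaft 16 mm thick from there to z 100 mm, last 8 mm tapering to 8 mm. Origin: centre of the underside, on the axis, z up. Undersides of the parts on it, before and after: head z 52, spacer ring z 70, clamp cap z 88 mm.
- clamp_cap: Dark knurled steel cap, 34 mm across, 24 mm high, closed on top, with a blind bore 21 mm wide and 16 mm deep from below; 80 g; loose, at the start on top of the spindle's stack, standing on the spacer ring. Origin: centre of its underside, z up.
- spacer_ring: Bright steel ring with a fine groove round it, 46 mm across, 18 mm high, bore 21 mm right through; 120 g; at the start on the cylindrical head, under the clamp cap. Origin: centre of its underside, z up.
- straight_head: Plain cylindrical aluminium cutter head with two straight knives let into its rim, 62 mm across, 18 mm high, bore 21 mm right through; 160 g; at the start lowest on the spindle. Origin: centre of its underside, z up.
- rounding_head: Flared (bell-shaped) aluminium cutter head: a skirt 62 mm across and 9 mm high, from which a hollow curve narrows to a hub 38 mm across; 18 mm high in all, bore 21 mm right through; 140 g; at the start on a peg of the cutter board, skirt down, its underside 34 mm above the bench. Origin: centre of its underside, z up.
- toothed_cutter: Thin dark disc cutter with 12 teeth, 66 mm across, 8 mm high, on another peg of the cutter board. It is not needed and stays where it is. Origin: centre of its underside, z up.
- free_peg: The one empty peg of the cutter board: a pale turned wooden boss, 36 mm across, 16 mm high, with a dowel 14 mm thick standing another 27 mm above it, its last 5 mm tapering. Fixed. Origin: centre of the boss's underside, on the board's top, z up; a head seated here has its underside 16 mm above this origin.
- cutter_board: Brown wooden plank 110 mm by 290 mm (own x by y), 18 mm thick, fixed on the bench, with three such pegs on its long middle line (own y) at -100, 0 and +100 mm; which of them is free changes. Origin: centre of its underside, z up.
- tray: Shallow grey steel tray lined with grey felt, 150 mm by 230 mm (own x by y), fixed on the bench; walls 3 mm thick and 14 mm high, inner floor 3 mm above the origin, and a wire handle at each short end. Origin: centre of its underside, z up.

How it is judged:
By the outcome, as a careful person would: the job done as asked, in the order asked, and still so for the second after the job is handed in, with the robot touching nothing.
It also fails if it takes over 120 s, if anything falls off the work surface, if the arm or the gripper's body presses on something with over 40 N, if the wrist force passes 120 N, or if a joint passes its speed limit or range.

## Robot

A 6-joint arm with a two-finger parallel gripper is mounted at the origin on a cart in front of the work surface, level with it; the furniture and walls round the work are solid. World frame = base frame: x ahead of the robot, y to its left, z up, the work surface at z = 0. Lengths are in m, angles in rad, forces in N, time in s.
With the tool pointing down it reaches from about 0.325 to 0.9 m from the base axis. Payload 6.1 kg.
Tool frame: the origin (TCP) lies at the very end of the fingers, on their centre line; the grasp point (between the pads) lies 19 mm behind it; z points along the fingers, y is the direction in which the jaws open and shut (so a half turn about z gives the same grasp; the last joint's range is limited). The gripper opens to 85 mm and grips with 20 to 120 N. Pads are 22 mm wide; open, the fingers measure 114 mm over their backs; the gripper's body (76 mm by 85 mm) begins 54 mm behind the grasp point. The pads swing forward as they close: fully open they stand 13 mm farther back than shut.
Start: joints at [1.105, 0.22, 1.526, -0, 1.395, -0.126], TCP at [0.208, 0.589, 0.208] pointing down, gripper open.
Joint ranges: [-2.98, 2.98], [-0.91, 2.08], [0.09, 2.57], [-1.24, 4.39], [0.2, 2.65], [-2.68, 2.68]. Speed limits (rad/s): [2.57, 2.57, 3.01, 3.14, 3.14, 3.14].

## Interface

Orientations are given as a unit quaternion [w, x, y, z].
In Python, from cell import r, imaging, workorder, boxes_of, silhouettes gives the robot as it stands.
- The arm moves only by the tool jog_arm, never from a script. Its argument "steps" is a list of rows, each a list of 2 entries, a list of its own where there are three numbers: the shift along the tool's x, y, z in mm, then the turn about the tool's z in rad. In form: [[[x, y, z], twist], ...]. A call has 1 to 20 rows; each row is the pose to reach, as a shift and turn from the pose commanded when the call began, along the tool's axes at that moment; what a row does not reach only later rows make up. A row lasts 1/10 s, in which the tool goes at most 50 mm and 8.59 degrees, less where a joint would pass 70% of its speed; a pose out of reach is approached as far as the arm can. A call with a gripper value outside its range is refused whole. "grip" is the gripper's target within -1 to 1 (fully open at 1, half-way at 0, shut at -1), set as the call begins (left out, the last holds). The fingers move at their own pace and stop on an object; the grip force is fixed at half the most. Time passes only in rows, so rows that repeat a pose let the fingers close. It gives the time, the measured TCP pose, the force and the opening at its end, in the units of the state.
- r.get_state(): the state, without advancing time (a new reading comes with each control period).
- imaging.read_camera(name): name is "scene" or "top" or "wrist"; returns a dict with "pixels" (400x640x3 uint8, red, green, blue), "fx", "fy", "cx", "cy" (pixels), "extrinsics" (4x4, takes a point from camera to world coordinates). Camera axes: x right, y down, z forward; pixel columns grow to the right and rows downward; lengths in m; the calibration is good to about 2 mm. A picture is of the moment at which its call begins. There is no depth.
- workorder.close_job(): hands the job in, once; it reports no verdict.
Trained networks look in a picture, given as the dict that the camera call returned (one of the last four; its "shot" number tells which), for a name from the list of things; names that differ only in an ending like _2 or _b are one class to them, and where a whole thing is asked for, a point or a joint stands for the part that bears it (a point fixed in the world has none). Each returns a list of dicts, best first, with "score" (0 to 1); they miss things now and then, are a little off and sometimes report something else, mostly with a low value. They report only what shows in the picture. A call takes as long as a camera call.
- boxes_of(target, picture): "at" ([x, y, z] in m, in world coordinates, good to about 4 mm: the middle of the surface that is visible of it).
- silhouettes(target, picture): "mask" (400x640 bool, what is visible of it).
The state is a dict: "time": time; "joints": joint angles; "joint_velocities": joint speeds; "effort": joint torques, N m; "tool_pos": TCP position; "eef_rot": TCP orientation; "ft_force": force on the tool from outside, world axes, zero at the start; "ft_torque": the same for the moment, N m; "grip_width": finger opening in m.
Only numpy, scipy, OpenCV 4.12 (cv2) and the standard library are available. Lean on these libraries where they do the work, as an engineer would, in place of code of your own. Each camera call takes 0.05 s, during which the arm holds its last target. There are 200 camera calls.

## Working session

There is one attempt and no reset: what is moved stays moved. The work goes in short steps, Python scripts to look and compute and a tool call to move; the robot and the scene stay as the last step left them, time stands still between calls to the robot, and variables do not carry over. Pictures are saved under pics/ and viewed, about 12 in all and at most 16, crops included, and the job is handed in when it is done.

Besides the shell and the picture viewer there is one more tool, called after "Call:" in YAML: its name, and indented under it one key for each argument. jog_arm: Moves the arm, as the interface text tells. Its arguments: {"type":"object","properties":{"steps":{"type":"array"},"grip":{"type":"number"}},"required":["steps"]}

```bash
ls; mkdir -p pics
cat > h.py <<'E'
import numpy as np, cv2
from cell import r, imaging, workorder, boxes_of, silhouettes
def save(p,name): cv2.imwrite('pics/'+name, p['pixels'][:,:,::-1])
def proj(p,X):
    E=np.linalg.inv(p['extrinsics']); c=E[:3,:3]@np.asarray(X,float)+E[:3,3]
    return np.array([p['fx']*c[0]/c[2]+p['cx'],p['fy']*c[1]/c[2]+p['cy']])
def ray(p,uv,z):
    E=p['extrinsics']; d=E[:3,:3]@np.array([(uv[0]-p['cx'])/p['fx'],(uv[1]-p['cy'])/p['fy'],1]); o=E[:3,3]
    return o+d*(z-o[2])/d[2]
E
python3 - <<'E'
from h import *
s=r.get_state(); print({k:np.round(v,3).tolist() for k,v in s.items()})
for c in ['scene','top']:
    p=imaging.read_camera(c); save(p,c+'0.png'); print(c,p['fx'],np.round(p['extrinsics'],3).tolist())
    for n in ['spindle','clamp_cap','spacer_ring','straight_head','rounding_head','toothed_cutter','free_peg','cutter_board','tray']:
        print(n,[(np.round(b['at'],3).tolist(),round(b['score'],2)) for b in boxes_of(n,p)[:3]])
E
```

```text
pics
{'time': 0.0, 'joints': [1.105, 0.221, 1.528, 0.0, 1.395, -0.126], 'joint_velocities': [0.001, 0.001, -0.0, 0.001, -0.002, -0.0], 'effort': [0.0, -49.691, -38.939, -0.0, 0.011, -0.0], 'tool_pos': [0.208, 0.589, 0.207], 'eef_rot': [-0.0, 0.169, 0.986, -0.001], 'ft_force': [0.066, -0.004, 0.755], 'ft_torque': [0.012, -0.035, -0.02], 'grip_width': 0.085}
scene 417.98245776901155 [[0.599, -0.304, 0.741, -0.291], [-0.8, -0.255, 0.543, -0.559], [0.024, -0.918, -0.396, 0.495], [0.0, 0.0, 0.0, 1.0]]
spindle [([0.474, -0.051, 0.019], 0.79), ([0.428, 0.254, 0.017], 0.47)]
clamp_cap [([0.493, -0.032, 0.099], 0.71)]
spacer_ring [([0.484, -0.04, 0.082], 0.52)]
straight_head [([0.473, -0.05, 0.017], 0.57), ([0.479, -0.044, 0.064], 0.48)]
rounding_head [([0.43, 0.169, 0.043], 0.5)]
toothed_cutter [([0.474, 0.371, 0.043], 0.45)]
free_peg [([0.463, 0.277, 0.032], 0.46)]
cutter_board [([0.434, 0.252, 0.017], 0.64)]
tray [([0.462, -0.28, 0.005], 0.86)]
top 418.94235029377717 [[0.013, -0.991, 0.137, 0.317], [-1.0, -0.011, 0.016, -0.003], [-0.014, -0.137, -0.99, 1.452], [0.0, 0.0, 0.0, 1.0]]
spindle [([0.492, -0.021, 0.018], 0.65)]
clamp_cap [([0.5, -0.026, 0.114], 0.59)]
spacer_ring []
straight_head [([0.489, -0.019, 0.073], 0.47)]
rounding_head [([0.45, 0.18, 0.043], 0.66)]
toothed_cutter [([0.48, 0.378, 0.043], 0.73), ([0.495, -0.026, 0.088], 0.73)]
free_peg [([0.462, 0.282, 0.036], 0.6)]
cutter_board [([0.461, 0.282, 0.018], 0.98)]
tray [([0.469, -0.263, 0.005], 0.77)]
```

View pics/scene0.png

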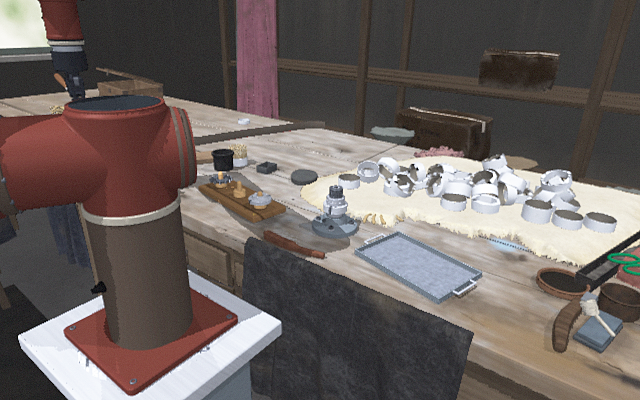

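View pics/top0.png

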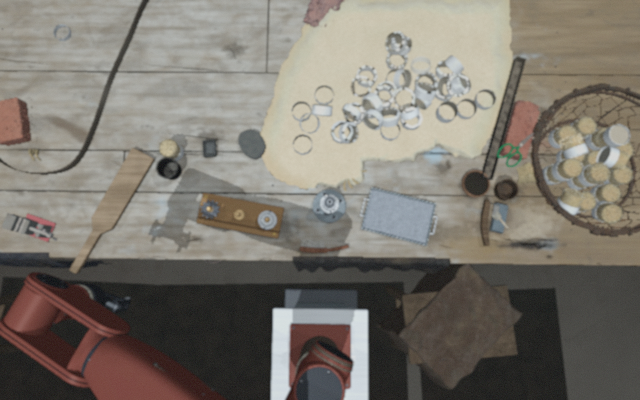

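The scene image shows the stack at (335,203) with the cap on top, the board at (240,200) and the tray at (420,265). The top image shows the spindle at (329,204), the board from (197,210) to (284,222) and the tray at (398,215). These agree with the network positions. The board's middle peg is the free one. Next I'll move above the work with jaw yaw 0, so that tool x = world y and tool y = world x.

```bash
cat >> h.py <<'E'
from scipy.spatial.transform import Rotation as R
def shift(target,yaw=0.0):
    s=r.get_state(); q=s['eef_rot']; M=R.from_quat([q[1],q[2],q[3],q[0]]).as_matrix()
    d=M.T@(np.array(target)-s['tool_pos'])*1000
    cur=np.arctan2(M[1,1],M[0,1]); print('shift',np.round(d,1),'twist',round(cur-yaw,4),'pos',np.round(s['tool_pos'],4),'tilt',np.round(M[:2,2],4), 'w',s['grip_width'])
E
python3 -c "
from h import *
shift([0.44,0.25,0.33])"
```

```text
shift [-331.5 -242.7 -122.4] twist 1.231 pos [0.2083 0.5893 0.2076] tilt [0. 0.] w 0.08543592056002837
```

Call:
jog_arm:
  steps:
    - [[0, 0, -50], 0.1]
    - [[-30, -22, -100], 0.2]
    - [[-60, -44, -122], 0.3]
    - [[-90, -66, -122], 0.45]
    - [[-120, -88, -122], 0.6]
    - [[-150, -110, -122], 0.7]
    - [[-180, -132, -122], 0.85]
    - [[-210, -154, -122], 1.0]
    - [[-240, -176, -122], 1.1]
    - [[-270, -198, -122], 1.2]
    - [[-300, -220, -122], 1.231]
    - [[-332, -243, -122], 1.231]
    - [[-332, -243, -122], 1.231]
    - [[-332, -243, -122], 1.231]
    - [[-332, -243, -122], 1.231]

```text
time: 2.5
tool_pos: [0.4399, 0.2502, 0.3297]
eef_rot: [-0.0, 0.707, 0.707, 0.0]
ft_force: [-0.6, -0.4, 0.4]
grip_width: 0.0857
```

Run:
```python
from h import *
shift([0.44,0.0,0.33])
p=imaging.read_camera('wrist'); save(p,'w1.png'); print(np.round(p['extrinsics'],3).tolist(),p['fx'])
for n in ['rounding_head','toothed_cutter','free_peg','cutter_board','spindle']:
    for b in boxes_of(n,p)[:2]: print(n,np.round(b['at'],4),round(b['score'],2),np.round(proj(p,b['at'])))
```

```text
shift [-250.2   -0.    -0.4] twist 0.0006 pos [0.4399 0.2502 0.3297] tilt [-0.0002  0.0005] w 0.08572056168043898
[[1.0, -0.001, 0.0, 0.439], [-0.001, -0.961, -0.277, 0.321], [0.001, 0.277, -0.961, 0.496], [0.0, 0.0, 0.0, 1.0]] 310.30454121737085
rounding_head [0.4443 0.1866 0.046 ] 0.81 [325. 202.]
toothed_cutter [0.4849 0.3778 0.0406] 0.73 [356.  66.]
free_peg [0.4595 0.2848 0.0361] 0.72 [336. 136.]
cutter_board [0.4635 0.2979 0.017 ] 0.78 [338. 126.]
spindle [0.4933 0.0061 0.0218] 0.63 [353. 297.]
```

View pics/w1.png

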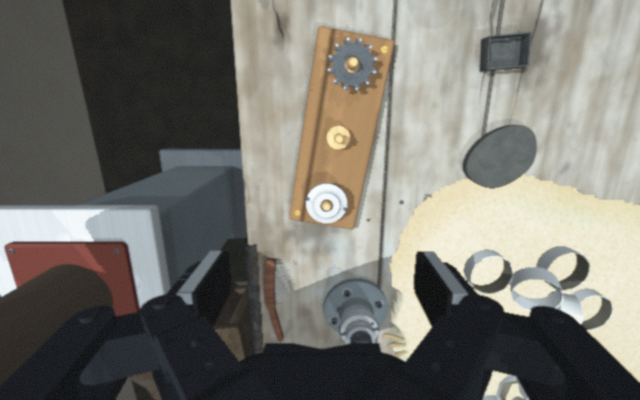

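The wrist view shows the toothed cutter at (353,64), the free peg at (338,138), the rounding head at (326,203) and the spindle at the lower edge, at (358,310). All of this matches the network. I'll fit circles to the board parts, then look straight down on the spindle.

```bash
cat >> h.py <<'E'
def fit(p,name,z,near=None):
    "centre and diameter of round thing from mask outline seen at height z"
    for b in silhouettes(name,p)[:2]:
        m=b['mask'].astype(np.uint8); cs,_=cv2.findContours(m,cv2.RETR_EXTERNAL,cv2.CHAIN_APPROX_NONE)
        c=max(cs,key=cv2.contourArea)
        if len(c)<8: continue
        pts=np.array([ray(p,q,z)[:2] for q in c[:,0]])*1000
        (x,y),rr=cv2.minEnclosingCircle(pts.astype(np.float32))
        A=np.c_[2*pts,np.ones(len(pts))]; s=np.linalg.lstsq(A,(pts**2).sum(1),rcond=None)[0]
        print(name,round(b['score'],2),'enc',round(x,1),round(y,1),round(2*rr,1),'lsq',np.round(s[:2],1),round(2*np.sqrt(s[2]+s[0]**2+s[1]**2),1))
E
python3 - <<'E'
from h import *
p=imaging.read_camera('wrist')
fit(p,'rounding_head',.040); fit(p,'free_peg',.034); fit(p,'toothed_cutter',.042)
E
```

```text
rounding_head 0.69 enc 444.8 184.4 66.3 lsq [444.9 183.9] 62.0
rounding_head 0.55 enc 505.0 -55.1 57.9 lsq [504.2 -53.6] 46.5
free_peg 0.77 enc 460.9 283.2 36.5 lsq [461.  283.6] 33.9
toothed_cutter 0.79 enc 479.5 380.0 67.1 lsq [479.3 380.4] 59.6
```

Call:
jog_arm:
  steps:
    - [[-50, 10, 0], 0]
    - [[-100, 20, 0], 0]
    - [[-150, 30, 0], 0]
    - [[-200, 40, 0], 0]
    - [[-250, 50, 0], 0]
    - [[-300, 50, 0], 0]
    - [[-345, 50, 0], 0]
    - [[-345, 50, 0], 0]
    - [[-345, 50, 0], 0]
    - [[-345, 50, 0], 0]

```text
time: 4.0
tool_pos: [0.4904, -0.0946, 0.3296]
eef_rot: [-0.0, 0.707, 0.707, 0.0]
ft_force: [0.4, -0.2, 0.0]
grip_width: 0.0854
```

Run:
```python
from h import *
p=imaging.read_camera('wrist'); save(p,'w2.png'); shift([.49,-.024,.2])
for z in (.112,): fit(p,'clamp_cap',z)
fit(p,'spacer_ring',.088); fit(p,'straight_head',.07); fit(p,'spindle',.025)
for n in ['clamp_cap','spacer_ring','straight_head','spindle','tray']:
    for b in boxes_of(n,p)[:2]: print(n,np.round(b['at'],4),round(b['score'],2),np.round(proj(p,b['at'])))
cv2.imwrite('pics/w2c.png',cv2.resize(p['pixels'][20:220,220:460,::-1],None,fx=3,fy=3,interpolation=cv2.INTER_CUBIC))
```

```text
shift [ 70.1  -0.3 129.7] twist 0.0017 pos [ 0.4904 -0.0942  0.3297] tilt [0.0002 0.0004] w 0.08533752417063858
clamp_cap 0.62 enc 498.7 -24.7 31.9 lsq [499.  -24.9] 30.4
spacer_ring 0.81 enc 498.8 -25.0 46.2 lsq [499.1 -25.3] 44.1
spacer_ring 0.68 enc 469.5 -226.3 230.4 lsq [ 470.  -226.2] 190.7
straight_head 0.78 enc 499.4 -25.2 63.8 lsq [499.4 -25.2] 60.8
spindle 0.78 enc 499.2 -25.3 112.6 lsq [499.3 -25.1] 110.5
clamp_cap [ 0.5022 -0.0278  0.1127] 0.85 [333. 113.]
spacer_ring [ 0.4949 -0.0277  0.0844] 0.76 [326. 113.]
straight_head [ 0.4956 -0.0263  0.0862] 0.36 [327. 112.]
spindle [ 0.5    -0.0195  0.0198] 0.72 [329. 107.]
tray [ 0.4682 -0.2578  0.0028] 0.6 [310. 250.]
tray [ 0.5    -0.0254  0.0716] 0.56 [330. 111.]
```

View pics/w2.png

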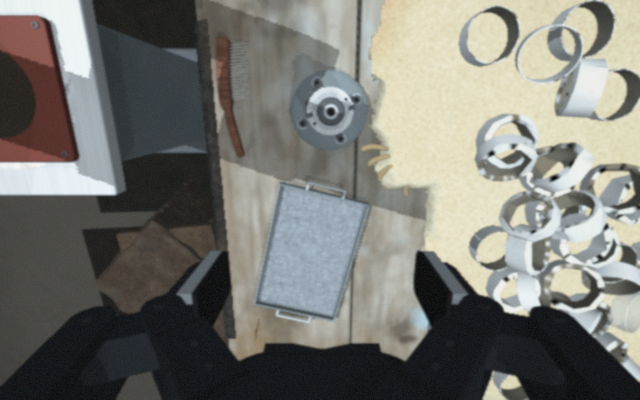

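The spindle, head, ring and cap fits all agree on (0.499, -0.025), with diameters 112, 62, 46 and 32. The tray centre is near pixel (312,251), which is (0.469,-0.26), with its long axis turned about 15°. Now the cap.

Call:
jog_arm:
  steps:
    - [[35, 5, 30], 0]
    - [[69.5, 9, 60], 0]
    - [[69.5, 9, 110], 0]
    - [[69.5, 9, 160], 0]
    - [[69.5, 9, 190], 0]
    - [[69.5, 9, 215], 0]
    - [[69.5, 9, 230], 0]
    - [[69.5, 9, 238.5], 0]
    - [[69.5, 9, 238.5], 0]
    - [[69.5, 9, 238.5], 0]
    - [[69.5, 9, 238.5], 0]

```text
time: 5.6
tool_pos: [0.5004, -0.0262, 0.0924]
eef_rot: [0.001, 0.707, 0.707, 0.001]
ft_force: [0.5, 0.2, -0.5]
grip_width: 0.0857
```

Call:
jog_arm:
  grip: -1
  steps:
    - [[0, 0, 0], 0]
    - [[0, 0, 0], 0]
    - [[0, 0, 0], 0]
    - [[0, 0, 0], 0]
    - [[0, 0, 0], 0]
    - [[0, 0, 0], 0]
    - [[0, 0, 0], 0]
    - [[0, 0, 0], 0]

```text
time: 6.4
tool_pos: [0.4993, -0.026, 0.0911]
eef_rot: [-0.0, 0.707, 0.707, -0.0]
ft_force: [0.1, 0.3, -0.0]
grip_width: -0.0003
```

The grip width reads 0, so the fingers shut on nothing. I'll look before moving.

Run:
```python
from h import *
p=imaging.read_camera('wrist'); q=imaging.read_camera('scene')
a=cv2.resize(p['pixels'][150:400,120:520],(640,400)); b=cv2.resize(q['pixels'][120:270,200:440],(640,400))
cv2.imwrite('pics/c1.png',cv2.resize(np.vstack([a,b])[:,:,::-1],(480,600)))
print(r.get_state()['grip_width'])
```

```text
0.00024902093320792134
```

View pics/c1.png

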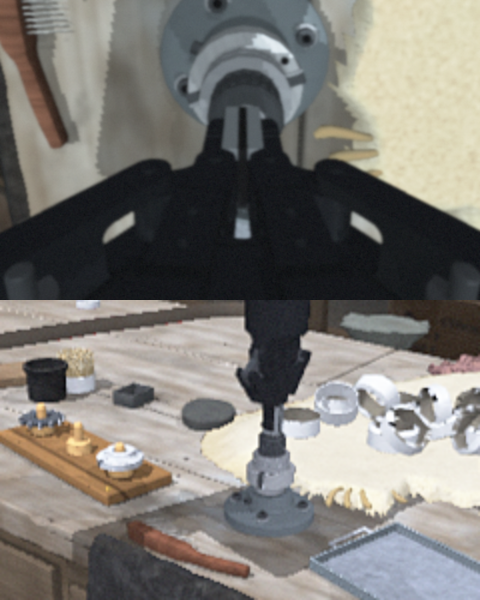

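Run:
```python
from h import *
s=r.get_state(); t=s['tool_pos']; print(np.round(t,4))
p=imaging.read_camera('wrist'); q=imaging.read_camera('scene')
for z in (.088,.091,.112,.130):
    print(z,'wrist',np.round(proj(p,[.499,-.025,z])),'scene',np.round(proj(q,[.499,-.025,z]),1))
fit(p,'spindle',.025); 
for pic,nm in ((p,'w'),(q,'s')):
  for n in ['clamp_cap','spacer_ring','straight_head']:
    for b in silhouettes(n,pic)[:1]:
        ys,xs=np.where(b['mask']); print(nm,n,round(b['score'],2),xs.min(),xs.max(),ys.min(),ys.max())
```

```text
[ 0.4993 -0.026   0.0911]
0.088 wrist [323. 234.] scene [334.4 195.9]
0.091 wrist [323. 236.] scene [334.5 194.8]
0.112 wrist [324. 252.] scene [334.8 186.9]
0.13 wrist [324. 269.] scene [335.1 180. ]
spindle 0.79 enc 499.2 -21.5 109.7 lsq [499.3 -20.7] 95.9
w clamp_cap 0.81 292 356 207 260
w spacer_ring 0.85 286 362 190 250
w straight_head 0.72 275 374 171 250
s clamp_cap 0.58 329 341 187 198
s spacer_ring 0.46 326 344 196 206
s straight_head 0.75 323 346 203 214
```

The masks show the stack is undisturbed: the cap is in the scene image at rows 187–198, where it should be. The shut fingertips end at about row 186, which means z ≈ 0.113, although the TCP reads 0.091. So the real tips seem to sit about 20 mm above the reported TCP. I'll confirm this with a zoomed view before committing.

Run:
```python
from h import *
p=imaging.read_camera('wrist'); q=imaging.read_camera('scene')
a=cv2.resize(p['pixels'][190:290,270:380],(440,400),interpolation=cv2.INTER_CUBIC); b=cv2.resize(q['pixels'][155:215,305:365],(400,400),interpolation=cv2.INTER_CUBIC)
cv2.imwrite('pics/c2.png',np.hstack([a,b])[:,:800,::-1])
t=r.get_state()['tool_pos']
for z in (0,.01,.02,.03):
  print(z,[np.round(proj(p,t+[0,d,z])) for d in (-.011,0,.011)],np.round(proj(q,t+[0,0,z])))
```

```text
0 [array([324., 255.]), array([324., 237.]), array([324., 219.])] [335. 195.]
0.01 [array([324., 263.]), array([324., 245.]), array([324., 226.])] [335. 191.]
0.02 [array([324., 272.]), array([324., 253.]), array([324., 233.])] [335. 187.]
0.03 [array([324., 282.]), array([325., 262.]), array([325., 241.])] [335. 183.]
```

View pics/c2.png

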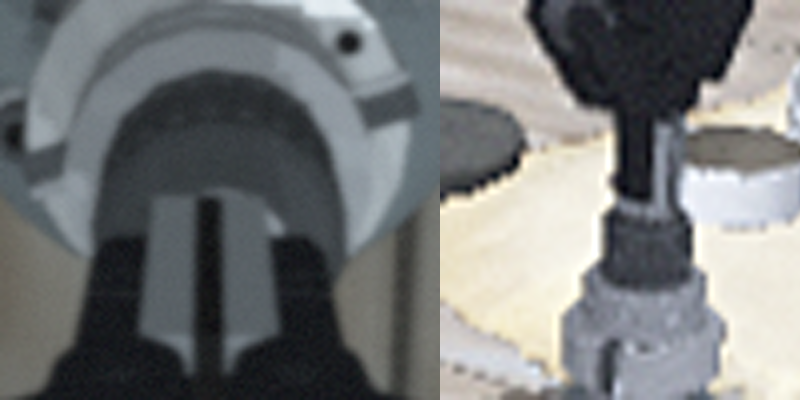

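The zoom shows the fingertips hovering just above the cap's top. In the wrist view the tip edge is at row ~239, an offset of about +25 mm. In the scene view the tip is at row ~185, so z ≈ 0.115. A gentle touch test will give the exact offset.

Call:
jog_arm:
  steps:
    - [[0, 0, 1], 0]
    - [[0, 0, 2], 0]
    - [[0, 0, 2], 0]
    - [[0, 0, 2], 0]

```text
time: 7.45
tool_pos: [0.4993, -0.026, 0.089]
eef_rot: [-0.0, 0.707, 0.707, -0.0]
ft_force: [-0.2, -0.0, -0.4]
grip_width: -0.0002
```

Call:
jog_arm:
  steps:
    - [[0, 0, 0.5], 0]
    - [[0, 0, 1], 0]
    - [[0, 0, 1], 0]
    - [[0, 0, 1], 0]

```text
time: 7.85
tool_pos: [0.4995, -0.026, 0.0884]
eef_rot: [0.0, 0.707, 0.707, 0.0]
ft_force: [-0.6, 1.7, 3.1]
grip_width: -0.0001
```

Call:
jog_arm:
  steps:
    - [[0, 0, 0.5], 0]
    - [[0, 0, 1], 0]
    - [[0, 0, 1], 0]
    - [[0, 0, 1], 0]

```text
time: 8.25
tool_pos: [0.4997, -0.0261, 0.0883]
eef_rot: [0.0, 0.707, 0.707, 0.0]
ft_force: [-4.1, 0.1, 9.6]
grip_width: 0.0004
```

Contact came at TCP 0.0885 with the cap top at 0.112. So the real fingertips, when shut, sit about 23.5 mm behind the reported TCP. I'll use that offset, and watch for the gripper body touching the shaft on the deep grips. Raise, open, go down deeper, close.

Call:
jog_arm:
  grip: 1
  steps:
    - [[0, 0, -10], 0]
    - [[0, 0, -30], 0]
    - [[0, 0, -30], 0]
    - [[0, 0, -30], 0]
    - [[0, 0, -30], 0]
    - [[0, 0, -30], 0]
    - [[0, 0, -30], 0]
    - [[0, 0, 0], 0]
    - [[0, 0, 10], 0]
    - [[0, 0, 16], 0]
    - [[0, 0, 21], 0]
    - [[0, 0, 21], 0]
    - [[0, 0, 21], 0]

```text
time: 9.55
tool_pos: [0.4998, -0.0261, 0.0667]
eef_rot: [0.0, 0.707, 0.707, 0.0]
ft_force: [0.2, -0.6, 0.4]
grip_width: 0.0853
```

Call:
jog_arm:
  grip: -1
  steps:
    - [[0, 0, 0], 0]
    - [[0, 0, 0], 0]
    - [[0, 0, 0], 0]
    - [[0, 0, 0], 0]
    - [[0, 0, 0], 0]
    - [[0, 0, 0], 0]
    - [[0, 0, 0], 0]
    - [[0, 0, 0], 0]

```text
time: 10.35
tool_pos: [0.4999, -0.0261, 0.0667]
eef_rot: [0.0, 0.707, 0.707, 0.0]
ft_force: [0.1, -0.2, 5.7]
grip_width: 0.0316
```

Call:
jog_arm:
  steps:
    - [[0, 0, -10], 0]
    - [[0, 0, -30], 0]
    - [[0, 0, -60], 0]
    - [[0, 0, -60], 0]
    - [[0, 0, -60], 0]
    - [[0, 0, -60], 0]

```text
time: 10.95
tool_pos: [0.4983, -0.0258, 0.1249]
eef_rot: [-0.001, 0.707, 0.707, -0.001]
ft_force: [0.2, -0.0, -1.4]
grip_width: 0.0317
```

Run:
```python
from h import *
p=imaging.read_camera('wrist'); q=imaging.read_camera('scene')
a=cv2.resize(p['pixels'][150:350,220:420],(400,400),interpolation=cv2.INTER_CUBIC); b=cv2.resize(q['pixels'][125:225,285:385],(400,400),interpolation=cv2.INTER_CUBIC)
cv2.imwrite('pics/c3.png',np.hstack([a,b])[:,:800,::-1])
shift([.457,-.305,.08])
```

```text
shift [-279.3  -41.    44.6] twist -0.0001 pos [ 0.4982 -0.0258  0.1246] tilt [-0.0027  0.0005] w 0.03220733952097862
```

View pics/c3.png

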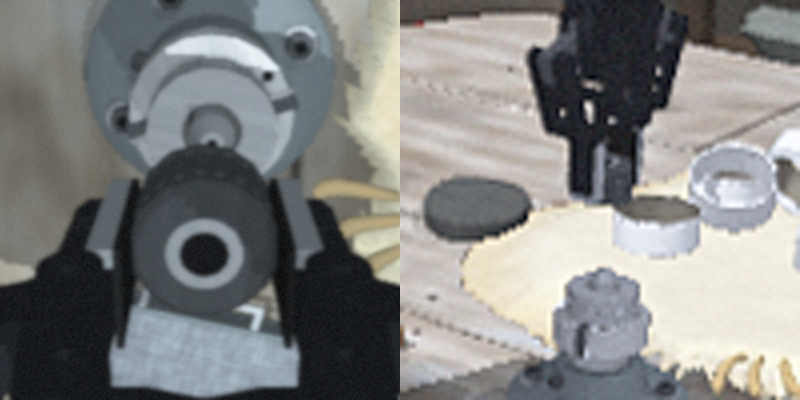

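The cap is held upright and centred at (205,252) in the left crop, and the ring and head on the spindle are undisturbed. Taking it to the far spot in the tray.

Call:
jog_arm:
  steps:
    - [[-40, -6, 0], 0]
    - [[-85, -12, 0], 0]
    - [[-130, -19, 0], 0]
    - [[-175, -26, 0], 0]
    - [[-220, -33, 0], 0]
    - [[-260, -40, 0], 0]
    - [[-279, -41, 0], 0]
    - [[-279, -41, 40], 0]
    - [[-279, -41, 80], 0]
    - [[-279, -41, 110], 0]
    - [[-279, -41, 130], 0]
    - [[-279, -41, 136], 0]
    - [[-279, -41, 140], 0]
    - [[-279, -41, 140], 0]
    - [[-279, -41, 140], 0]

```text
time: 12.55
tool_pos: [0.4593, -0.3056, -0.0126]
eef_rot: [0.001, 0.707, 0.707, 0.0]
ft_force: [0.6, 0.0, -1.1]
grip_width: 0.032
```

Call:
jog_arm:
  steps:
    - [[0, 0, 1], 0]
    - [[0, 0, 2], 0]
    - [[0, 0, 2], 0]
    - [[0, 0, 2], 0]

```text
time: 12.95
tool_pos: [0.4584, -0.3051, -0.0157]
eef_rot: [0.0, 0.707, 0.707, 0.0]
ft_force: [1.0, 0.2, -1.2]
grip_width: 0.032
```

Call:
jog_arm:
  steps:
    - [[0, 0, 1], 0]
    - [[0, 0, 2], 0]
    - [[0, 0, 2], 0]
    - [[0, 0, 2], 0]

```text
time: 13.35
tool_pos: [0.4582, -0.305, -0.018]
eef_rot: [-0.0, 0.707, 0.707, -0.0]
ft_force: [-0.4, 0.5, -1.4]
grip_width: 0.0316
```

Call:
jog_arm:
  steps:
    - [[0, 0, 0.5], 0]
    - [[0, 0, 1], 0]
    - [[0, 0, 1], 0]

```text
time: 13.65
tool_pos: [0.4584, -0.305, -0.0183]
eef_rot: [-0.0, 0.707, 0.707, -0.0]
ft_force: [-1.3, 1.3, 5.1]
grip_width: 0.0321
```

The cap touched down on the tray floor at exactly the expected height. Release it and go back for the ring.

Call:
jog_arm:
  grip: 0.4
  steps:
    - [[0, 0, 0], 0]
    - [[0, 0, 0], 0]
    - [[0, 0, 0], 0]
    - [[0, 0, 0], 0]
    - [[0, 0, -20], 0]
    - [[0, 0, -60], 0]
    - [[0, 0, -110], 0]
    - [[0, 0, -160], 0]
    - [[40, 6, -180], 0]
    - [[85, 12, -180], 0]
    - [[130, 18, -180], 0]
    - [[175, 26, -180], 0]
    - [[220, 33, -180], 0]
    - [[260, 40, -180], 0]
    - [[279.5, 40.5, -180], 0]
    - [[279.5, 40.5, -180], 0]
    - [[279.5, 40.5, -180], 0]

```text
time: 15.35
tool_pos: [0.4988, -0.0255, 0.1611]
eef_rot: [0.0, 0.707, 0.708, -0.0]
ft_force: [-0.2, -0.7, 0.0]
grip_width: 0.0598
```

Call:
jog_arm:
  grip: 1
  steps:
    - [[0, 0, 20], 0]
    - [[0, 0, 40], 0]
    - [[0, 0, 60], 0]
    - [[0, 0, 80], 0]
    - [[0, 0, 95], 0]
    - [[0, 0, 105], 0]
    - [[0, 0, 110.5], 0]
    - [[0, 0, 110.5], 0]
    - [[0, 0, 110.5], 0]

```text
time: 16.25
tool_pos: [0.4994, -0.0259, 0.0512]
eef_rot: [0.0, 0.707, 0.707, 0.0]
ft_force: [0.3, 0.1, -0.8]
grip_width: 0.0851
```

Run:
```python
from h import *
shift([.499,-.025,.050]); q=imaging.read_camera('top'); fit(q,'clamp_cap',.027)
p=imaging.read_camera('scene')
for b in boxes_of('clamp_cap',p)[:2]: print(np.round(b['at'],3),b['score'])
```

```text
shift [ 0.9 -0.4  1.2] twist -0.0004 pos [ 0.4994 -0.0259  0.0512] tilt [ 0.001  -0.0002] w 0.08509784994358259
clamp_cap 0.57 enc 456.0 -299.7 35.6 lsq [ 456.  -299.7] 32.9
[ 0.45  -0.312  0.019] 0.57
```

Call:
jog_arm:
  grip: -1
  steps:
    - [[1, 0, 0.5], 0]
    - [[1, 0, 0.5], 0]
    - [[1, 0, 0.5], 0]
    - [[1, 0, 0.5], 0]
    - [[1, 0, 0.5], 0]
    - [[1, 0, 0.5], 0]
    - [[1, 0, 0.5], 0]

```text
time: 17.15
tool_pos: [0.4995, -0.0245, 0.0509]
eef_rot: [0.0, 0.707, 0.707, 0.0]
ft_force: [-1.6, 0.6, 5.1]
grip_width: 0.0429
```

Call:
jog_arm:
  steps:
    - [[0, 0, -10], 0]
    - [[0, 0, -25], 0]
    - [[0, 0, -55], 0]
    - [[0, 0, -85], 0]
    - [[0, 0, -85], 0]
    - [[0, 0, -85], 0]

```text
time: 17.75
tool_pos: [0.4991, -0.0246, 0.1357]
eef_rot: [0.001, 0.707, 0.707, 0.0]
ft_force: [0.0, 0.7, -1.0]
grip_width: 0.0428
```

Run:
```python
from h import *
shift([.481,-.215,.135])
p=imaging.read_camera('wrist')
cv2.imwrite('pics/c4.png',cv2.resize(p['pixels'][100:380,180:460,::-1],(560,560),interpolation=cv2.INTER_CUBIC))
```

```text
shift [-190.4  -18.1    0.7] twist 0.0 pos [ 0.4991 -0.0246  0.1357] tilt [ 0.0013 -0.0003] w 0.042803044117887525
```

View pics/c4.png

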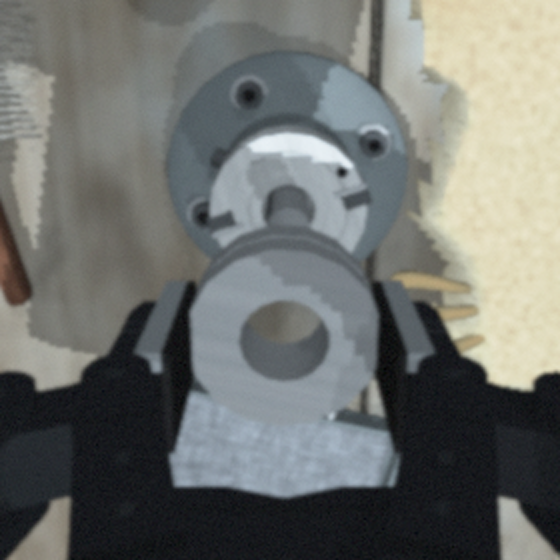

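The ring is held level (centre (285,345) in the crop), and the straight head is alone on the spindle. Now to the near spot in the tray.

Call:
jog_arm:
  steps:
    - [[-45, -5, 0], 0]
    - [[-90, -9, 0], 0]
    - [[-135, -14, 0], 0]
    - [[-175, -18, 0], 0]
    - [[-190, -18, 0], 0]
    - [[-190, -18, 40], 0]
    - [[-190, -18, 80], 0]
    - [[-190, -18, 115], 0]
    - [[-190, -18, 138], 0]
    - [[-190, -18, 146], 0]
    - [[-190, -18, 150], 0]
    - [[-190, -18, 151], 0]
    - [[-190, -18, 151], 0]
    - [[-190, -18, 151], 0]

```text
time: 19.2
tool_pos: [0.4817, -0.2149, -0.015]
eef_rot: [0.001, 0.707, 0.707, 0.0]
ft_force: [-0.6, -0.0, -1.7]
grip_width: 0.0427
```

Call:
jog_arm:
  steps:
    - [[0, 0, 0.5], 0]
    - [[0, 0, 1], 0]
    - [[0, 0, 1], 0]

```text
time: 19.5
tool_pos: [0.4814, -0.2148, -0.0161]
eef_rot: [0.0, 0.707, 0.707, 0.0]
ft_force: [-1.2, 1.5, 4.5]
grip_width: 0.0436
```

Call:
jog_arm:
  grip: 0.6
  steps:
    - [[0, 0, 0], 0]
    - [[0, 0, 0], 0]
    - [[0, 0, 0], 0]
    - [[0, 0, 0], 0]
    - [[0, 0, -20], 0]
    - [[0, 0, -60], 0]
    - [[0, 0, -110], 0]
    - [[0, 0, -160], 0]
    - [[40, 5, -176], 0]
    - [[85, 10, -176], 0]
    - [[130, 14, -176], 0]
    - [[175, 18, -176], 0]
    - [[190, 18, -176], 0]
    - [[190, 18, -176], 0]
    - [[190, 18, -176], 0]

```text
time: 21.0
tool_pos: [0.4988, -0.025, 0.159]
eef_rot: [0.0, 0.707, 0.707, -0.0]
ft_force: [-0.4, 0.8, -0.4]
grip_width: 0.0687
```

Call:
jog_arm:
  grip: 1
  steps:
    - [[0, 0, 20], 0]
    - [[0, 0, 45], 0]
    - [[0, 0, 70], 0]
    - [[0, 0, 95], 0]
    - [[0, 0, 110], 0]
    - [[0, 0, 118], 0]
    - [[0, 0, 124], 0]
    - [[0, 0, 128], 0]
    - [[0, 0, 130], 0]
    - [[0, 0, 130], 0]
    - [[0, 0, 130], 0]

```text
time: 22.1
tool_pos: [0.4993, -0.0246, 0.0297]
eef_rot: [0.0, 0.707, 0.707, 0.0]
ft_force: [0.6, 0.0, -0.4]
grip_width: 0.0854
```

Run:
```python
from h import *
shift([.4993,-.025,.030]); p=imaging.read_camera('wrist'); q=imaging.read_camera('scene')
a=cv2.resize(p['pixels'][150:350,200:440],(480,400),interpolation=cv2.INTER_CUBIC); b=cv2.resize(q['pixels'][135:235,295:375],(320,400),interpolation=cv2.INTER_CUBIC)
cv2.imwrite('pics/c5.png',np.hstack([a,b])[:,:,::-1])
```

```text
shift [-0.4 -0.  -0.3] twist 0.0001 pos [ 0.4993 -0.0246  0.0297] tilt [ 0.001  -0.0003] w 0.08542395300245821
```

View pics/c5.png

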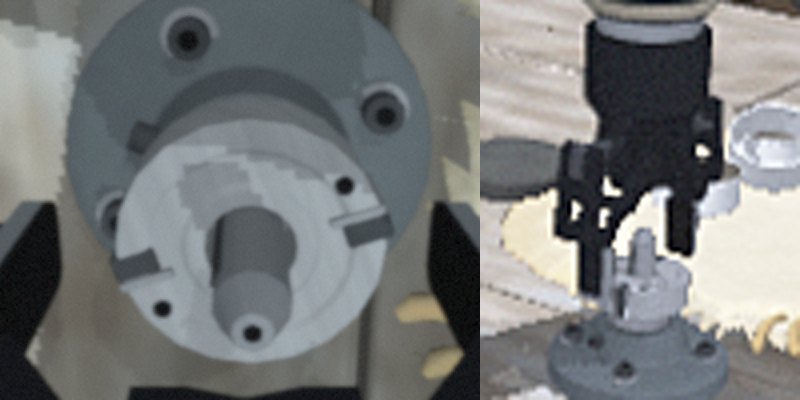

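The wrist view shows the head centred between the open fingers. The scene view shows the gripper body well above the shaft tip (gap ≈ 20 mm), so the grip depth is fine.

Call:
jog_arm:
  grip: -1
  steps:
    - [[0, 0, 0], 0]
    - [[0, 0, 0], 0]
    - [[0, 0, 0], 0]
    - [[0, 0, 0], 0]
    - [[0, 0, 0], 0]
    - [[0, 0, 0], 0]

```text
time: 22.8
tool_pos: [0.4994, -0.0245, 0.0305]
eef_rot: [0.0, 0.707, 0.707, 0.0]
ft_force: [-3.5, 1.2, 8.7]
grip_width: 0.0602
```

Call:
jog_arm:
  steps:
    - [[0, 0, -5], 0]
    - [[0, 0, -15], 0]
    - [[0, 0, -35], 0]
    - [[0, 0, -65], 0]
    - [[0, 0, -100], 0]
    - [[0, 0, -100], 0]
    - [[0, 0, -100], 0]

```text
time: 23.5
tool_pos: [0.4994, -0.0246, 0.1302]
eef_rot: [0.001, 0.707, 0.707, 0.001]
ft_force: [-0.8, -0.8, -2.8]
grip_width: 0.0598
```

Run:
```python
from h import *
shift([.462,.283,.130]); p=imaging.read_camera('wrist'); q=imaging.read_camera('scene')
a=cv2.resize(p['pixels'][150:350,200:440],(480,400),interpolation=cv2.INTER_CUBIC); b=cv2.resize(q['pixels'][105:205,295:375],(320,400),interpolation=cv2.INTER_CUBIC)
cv2.imwrite('pics/c6.png',np.hstack([a,b])[:,:,::-1])
```

```text
shift [ 3.076e+02 -3.740e+01 -1.000e-01] twist 0.0001 pos [ 0.4994 -0.0246  0.1302] tilt [ 0.0022 -0.0005] w 0.059787717403227
```

View pics/c6.png

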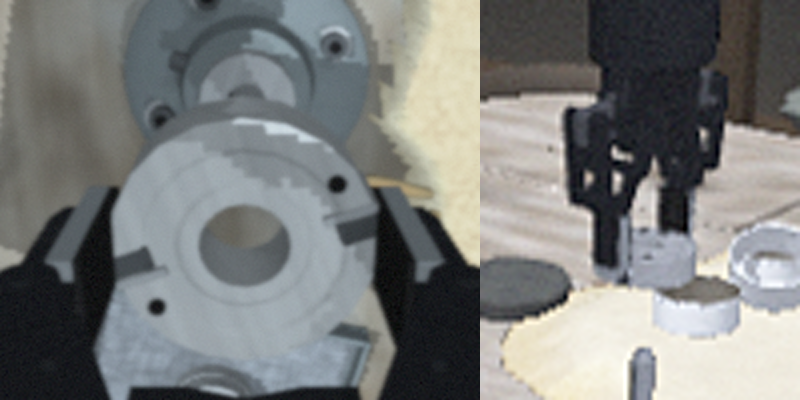

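The head is held level, bore centre at (245,245) in the crop. Moving above the free peg, then a check from near.

Call:
jog_arm:
  steps:
    - [[40, -5, 0], 0]
    - [[85, -10, 0], 0]
    - [[130, -16, 0], 0]
    - [[175, -22, 0], 0]
    - [[220, -27, 0], 0]
    - [[265, -32, 0], 0]
    - [[295, -36, 0], 0]
    - [[307.5, -38, 0], 0]
    - [[307.5, -38, 20], 0]
    - [[307.5, -38, 45], 0]
    - [[307.5, -38, 65], 0]
    - [[307.5, -38, 75], 0]
    - [[307.5, -38, 75], 0]
    - [[307.5, -38, 75], 0]

```text
time: 25.0
tool_pos: [0.4611, 0.2827, 0.0543]
eef_rot: [-0.0, 0.707, 0.707, -0.0]
ft_force: [0.1, 0.2, -2.1]
grip_width: 0.0598
```

Run:
```python
from h import *
shift([.4615,.283,.055]); p=imaging.read_camera('wrist'); q=imaging.read_camera('scene')
a=cv2.resize(p['pixels'][150:350,200:440],(480,400),interpolation=cv2.INTER_CUBIC); b=cv2.resize(q['pixels'][120:220,190:270],(320,400),interpolation=cv2.INTER_CUBIC)
cv2.imwrite('pics/c7.png',np.hstack([a,b])[:,:,::-1])
t=r.get_state()['tool_pos']
print(np.round(proj(p,t+[0,0,.0395])),'peg tip',np.round(proj(p,[.4615,.283,.061])))
```

```text
shift [ 0.3  0.4 -0.7] twist -0.0005 pos [0.4611 0.2827 0.0543] tilt [-0.0002 -0.0002] w 0.059800999352770744
[326. 272.] peg tip [325. 242.]
```

View pics/c7.png

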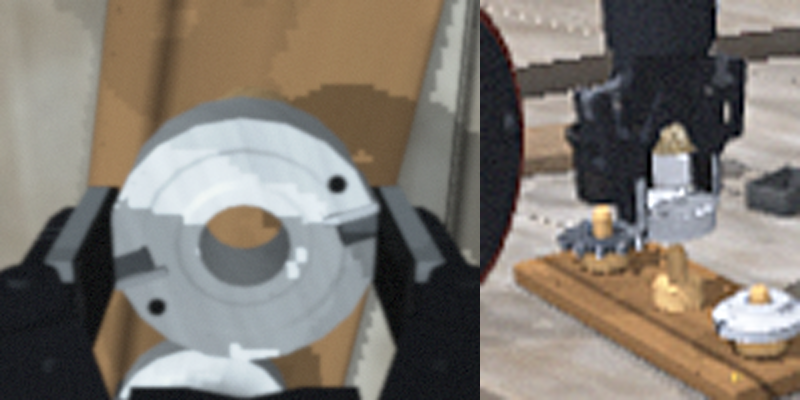

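The head hovers over the middle peg, and the scene crop shows it above the dowel at (677,265). Lowering in stages.

Call:
jog_arm:
  steps:
    - [[0, 0, 6], 0]
    - [[0, 0, 11], 0]
    - [[0, 0, 14], 0]
    - [[0, 0, 17], 0]
    - [[0, 0, 20], 0]
    - [[0, 0, 22], 0]
    - [[0, 0, 22], 0]
    - [[0, 0, 22], 0]

```text
time: 25.9
tool_pos: [0.4609, 0.283, 0.0321]
eef_rot: [0.0, 0.707, 0.707, -0.0]
ft_force: [-1.0, -0.3, -1.7]
grip_width: 0.0598
```

Call:
jog_arm:
  steps:
    - [[0, 0, 4], 0]
    - [[0, 0, 8], 0]
    - [[0, 0, 12], 0]
    - [[0, 0, 15], 0]
    - [[0, 0, 17], 0]
    - [[0, 0, 18], 0]
    - [[0, 0, 18], 0]
    - [[0, 0, 18], 0]

```text
time: 26.7
tool_pos: [0.461, 0.2831, 0.0142]
eef_rot: [0.0, 0.707, 0.707, 0.0]
ft_force: [0.4, 0.1, -2.0]
grip_width: 0.0595
```

Call:
jog_arm:
  steps:
    - [[0, 0, 0.5], 0]
    - [[0, 0, 1], 0]
    - [[0, 0, 1.5], 0]
    - [[0, 0, 1.5], 0]
    - [[0, 0, 1.5], 0]

```text
time: 27.2
tool_pos: [0.4609, 0.283, 0.0127]
eef_rot: [0.0, 0.707, 0.707, 0.0]
ft_force: [-0.4, 0.3, -2.2]
grip_width: 0.0596
```

Call:
jog_arm:
  steps:
    - [[0, 0, 0.5], 0]
    - [[0, 0, 1], 0]
    - [[0, 0, 1], 0]
    - [[0, 0, 1], 0]

```text
time: 27.6
tool_pos: [0.4609, 0.2831, 0.0126]
eef_rot: [0.0, 0.707, 0.707, -0.0]
ft_force: [-4.0, -2.3, 7.3]
grip_width: 0.0597
```

Seated: the underside works out at 0.034. Release, go up, and move to the rounding head.

Call:
jog_arm:
  grip: 1
  steps:
    - [[0, 0, -1], 0]
    - [[0, 0, -1], 0]
    - [[0, 0, -1], 0]
    - [[0, 0, -1], 0]
    - [[0, 0, -15], 0]
    - [[0, 0, -50], 0]
    - [[0, 0, -95], 0]
    - [[-45, -8, -100], 0]
    - [[-90, -15, -100], 0]
    - [[-98.5, -16.5, -100], 0]
    - [[-98.5, -16.5, -100], 0]
    - [[-98.5, -16.5, -100], 0]

```text
time: 28.8
tool_pos: [0.4449, 0.1851, 0.1123]
eef_rot: [0.0, 0.707, 0.707, 0.001]
ft_force: [0.2, 0.2, 1.4]
grip_width: 0.0854
```

Run:
```python
from h import *
shift([.4445,.1845,.006]); p=imaging.read_camera('wrist'); q=imaging.read_camera('scene')
fit(p,'rounding_head',.040); fit(p,'straight_head',.048)
a=cv2.resize(p['pixels'][100:350,170:470],(480,400),interpolation=cv2.INTER_CUBIC); b=cv2.resize(q['pixels'][150:230,190:290],(320,256),interpolation=cv2.INTER_CUBIC)
cv2.imwrite('pics/c8.png',np.hstack([a,np.pad(b,((0,144),(0,0),(0,0)))])[:,:,::-1])
```

```text
shift [ -0.6  -0.5 106.3] twist -0.0007 pos [0.4449 0.1851 0.1123] tilt [0.0011 0.0008] w 0.08535928286330402
rounding_head 0.72 enc 445.1 182.6 66.2 lsq [445.2 183.4] 62.6
straight_head 0.61 enc 459.6 283.3 65.8 lsq [459.9 282.4] 62.2
```

View pics/c8.png

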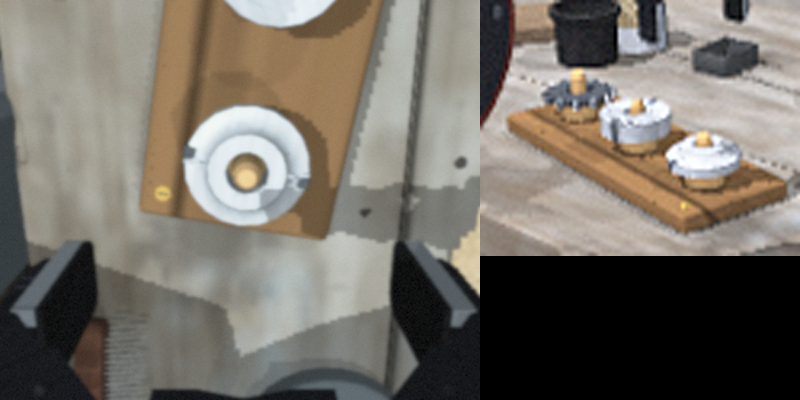

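The straight head sits level on the middle peg ((637,125) in the right crop). The rounding head is at (248,165) and lines up with my estimate. Descend and grip its skirt.

Call:
jog_arm:
  steps:
    - [[-1, 0, 30], 0]
    - [[-1, 0, 60], 0]
    - [[-1, 0, 80], 0]
    - [[-1, 0, 93], 0]
    - [[-1, 0, 101], 0]
    - [[-1, 0, 105], 0]
    - [[-1, 0, 106.5], 0]
    - [[-1, 0, 106.5], 0]
    - [[-1, 0, 106.5], 0]

```text
time: 29.9
tool_pos: [0.4451, 0.1837, 0.0059]
eef_rot: [0.0, 0.707, 0.707, 0.001]
ft_force: [0.7, 0.6, -0.3]
grip_width: 0.0856
```

Call:
jog_arm:
  grip: -1
  steps:
    - [[0, 0, 0], 0]
    - [[0, 0, 0], 0]
    - [[0, 0, 0], 0]
    - [[0, 0, 0], 0]
    - [[0, 0, 0], 0]
    - [[0, 0, 0], 0]

```text
time: 30.5
tool_pos: [0.445, 0.1836, 0.0065]
eef_rot: [0.0, 0.707, 0.707, 0.0]
ft_force: [-4.6, -1.1, 10.2]
grip_width: 0.0587
```

Call:
jog_arm:
  steps:
    - [[0, 0, -5], 0]
    - [[0, 0, -15], 0]
    - [[0, 0, -35], 0]
    - [[0, 0, -65], 0]
    - [[0, 0, -105], 0]
    - [[0, 0, -125], 0]
    - [[0, 0, -125], 0]
    - [[0, 0, -125], 0]

```text
time: 31.3
tool_pos: [0.4442, 0.1835, 0.1301]
eef_rot: [0.0, 0.707, 0.707, 0.0]
ft_force: [0.6, 0.2, -2.1]
grip_width: 0.0587
```

Run:
```python
from h import *
shift([.4993,-.0248,.130]); p=imaging.read_camera('wrist'); q=imaging.read_camera('scene')
a=cv2.resize(p['pixels'][150:350,200:440],(480,400),interpolation=cv2.INTER_CUBIC); b=cv2.resize(q['pixels'][100:200,220:300],(320,400),interpolation=cv2.INTER_CUBIC)
cv2.imwrite('pics/c9.png',np.hstack([a,b])[:,:,::-1])
```

```text
shift [-2.083e+02  5.510e+01  1.000e-01] twist 0.0 pos [0.4442 0.1835 0.1301] tilt [0.0005 0.0001] w 0.05870286587081618
```

View pics/c9.png

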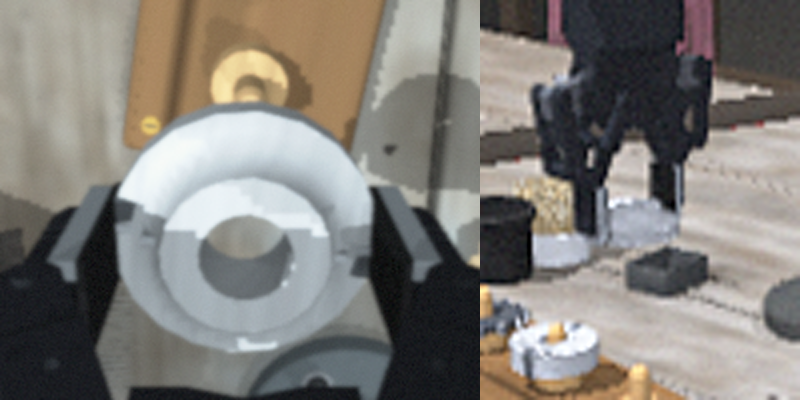

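The rounding head is held level, skirt down, bore at (245,250), the same place in the gripper as the straight head was. Over to the spindle.

Call:
jog_arm:
  steps:
    - [[-40, 10, 0], 0]
    - [[-80, 21, 0], 0]
    - [[-120, 32, 0], 0]
    - [[-160, 43, 0], 0]
    - [[-195, 52, 0], 0]
    - [[-208.3, 55, 0], 0]
    - [[-208.3, 55, 15], 0]
    - [[-208.3, 55, 35], 0]
    - [[-208.3, 55, 48], 0]
    - [[-208.3, 55, 48], 0]
    - [[-208.3, 55, 48], 0]

```text
time: 32.5
tool_pos: [0.4988, -0.0243, 0.0816]
eef_rot: [-0.001, 0.707, 0.707, -0.0]
ft_force: [-0.1, 0.1, -0.5]
grip_width: 0.0586
```

Call:
jog_arm:
  steps:
    - [[0, 0, 4], 0]
    - [[0, 0, 8], 0]
    - [[0, 0, 11], 0]
    - [[0, 0, 14], 0]
    - [[0, 0, 17], 0]
    - [[0, 0, 20], 0]
    - [[0, 0, 20], 0]
    - [[0, 0, 20], 0]

```text
time: 33.3
tool_pos: [0.4993, -0.0248, 0.062]
eef_rot: [-0.0, 0.707, 0.707, -0.0]
ft_force: [-0.2, -0.9, -1.1]
grip_width: 0.0587
```

Call:
jog_arm:
  steps:
    - [[0, 0, 5], 0]
    - [[0, 0, 10], 0]
    - [[0, 0, 15], 0]
    - [[0, 0, 20], 0]
    - [[0, 0, 25], 0]
    - [[0, 0, 30], 0]
    - [[0, 0, 33], 0]
    - [[0, 0, 35], 0]
    - [[0, 0, 35], 0]
    - [[0, 0, 35], 0]

```text
time: 34.3
tool_pos: [0.4995, -0.0248, 0.0272]
eef_rot: [0.0, 0.707, 0.707, 0.0]
ft_force: [-0.2, -0.6, -2.1]
grip_width: 0.0584
```

Call:
jog_arm:
  steps:
    - [[0, 0, 0.5], 0]
    - [[0, 0, 1], 0]
    - [[0, 0, 1.5], 0]
    - [[0, 0, 1.5], 0]
    - [[0, 0, 1.5], 0]

```text
time: 34.8
tool_pos: [0.4994, -0.0248, 0.0256]
eef_rot: [0.0, 0.707, 0.707, 0.0]
ft_force: [0.7, 0.6, -1.9]
grip_width: 0.0588
```

Call:
jog_arm:
  steps:
    - [[0, 0, 0.5], 0]
    - [[0, 0, 1], 0]
    - [[0, 0, 1.2], 0]
    - [[0, 0, 1.2], 0]
    - [[0, 0, 1.2], 0]

```text
time: 35.3
tool_pos: [0.4994, -0.0249, 0.0247]
eef_rot: [0.0, 0.707, 0.707, 0.0]
ft_force: [-2.6, 0.2, 4.2]
grip_width: 0.0587
```

Contact at 0.0247, where I expected seating at 0.0245, so it is seated. Release and fetch the ring.

Call:
jog_arm:
  grip: 1
  steps:
    - [[0, 0, 0], 0]
    - [[0, 0, 0], 0]
    - [[0, 0, 0], 0]
    - [[0, 0, 0], 0]
    - [[0, 0, -15], 0]
    - [[0, 0, -50], 0]
    - [[0, 0, -95], 0]
    - [[0, 0, -135], 0]
    - [[-45, -5, -135], 0]
    - [[-90, -9, -135], 0]
    - [[-135, -14, -135], 0]
    - [[-175, -18, -135], 0]
    - [[-190, -18, -135], 0]
    - [[-190, -18, -135], 0]
    - [[-190, -18, -135], 0]

```text
time: 36.8
tool_pos: [0.4812, -0.2141, 0.1591]
eef_rot: [-0.001, 0.707, 0.707, 0.0]
ft_force: [0.4, -0.3, 0.2]
grip_width: 0.0856
```

Run:
```python
from h import *
shift([.4814,-.2148,-.0155]); p=imaging.read_camera('wrist'); q=imaging.read_camera('scene')
fit(p,'rounding_head',.058); fit(p,'spacer_ring',.021); fit(p,'clamp_cap',.027)
a=cv2.resize(p['pixels'][20:345,120:520],(480,390),interpolation=cv2.INTER_CUBIC); b=cv2.resize(q['pixels'][180:260,305:405],(320,256),interpolation=cv2.INTER_CUBIC)
cv2.imwrite('pics/c10.png',np.hstack([a,np.pad(b,((0,134),(0,0),(0,0)))])[:,:,::-1])
```

```text
shift [ -0.9   0.2 174.6] twist -0.0006 pos [ 0.4812 -0.2141  0.1591] tilt [-0.0005  0.0011] w 0.08559205627516263
spacer_ring 0.64 enc 479.6 -214.1 47.9 lsq [ 479.6 -214.2] 45.6
clamp_cap 0.72 enc 457.7 -298.2 43.2 lsq [ 457.7 -298.3] 37.9
```

View pics/c10.png

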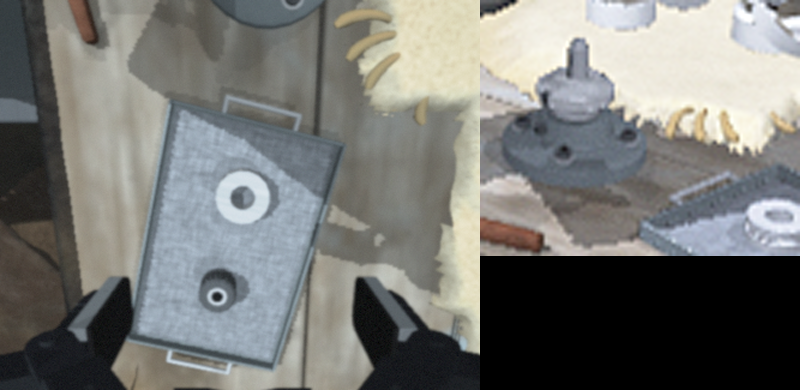

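The ring (243,197) and cap (217,290) stand in the tray. On the spindle the rounding head sits level, flare down. Gripping the ring.

Call:
jog_arm:
  steps:
    - [[-0.5, 0, 45], 0]
    - [[-0.5, 0, 90], 0]
    - [[-0.5, 0, 130], 0]
    - [[-0.5, 0, 155], 0]
    - [[-0.5, 0, 167], 0]
    - [[-0.5, 0, 172], 0]
    - [[-0.5, 0, 175], 0]
    - [[-0.5, 0, 175], 0]
    - [[-0.5, 0, 175], 0]

```text
time: 37.95
tool_pos: [0.4825, -0.216, -0.0142]
eef_rot: [0.001, 0.707, 0.707, 0.0]
ft_force: [-0.5, -0.2, -0.1]
grip_width: 0.0851
```

Call:
jog_arm:
  grip: -1
  steps:
    - [[0, 0, 0], 0]
    - [[0, 0, 0], 0]
    - [[0, 0, 0], 0]
    - [[0, 0, 0], 0]
    - [[0, 0, 0], 0]
    - [[0, 0, 0], 0]
    - [[0, 0, 0], 0]

```text
time: 38.65
tool_pos: [0.4817, -0.2156, -0.0146]
eef_rot: [0.0, 0.707, 0.707, 0.0]
ft_force: [-2.3, 0.4, 6.0]
grip_width: 0.0428
```

Call:
jog_arm:
  steps:
    - [[0, 0, -10], 0]
    - [[0, 0, -40], 0]
    - [[0, 0, -85], 0]
    - [[0, 0, -130], 0]
    - [[0, 0, -150], 0]
    - [[45, 5, -150], 0]
    - [[90, 10, -150], 0]
    - [[135, 14, -150], 0]
    - [[175, 18, -150], 0]
    - [[190, 18, -150], 0]
    - [[190, 18, -150], 0]
    - [[190, 18, -150], 0]
    - [[190, 18, -150], 0]

```text
time: 39.95
tool_pos: [0.4994, -0.0265, 0.1345]
eef_rot: [0.0, 0.708, 0.707, -0.0]
ft_force: [0.7, -0.2, -1.7]
grip_width: 0.0429
```

```bash
python3 -c "
from h import *
shift([.4993,-.0247,.0509])"
```

```text
shift [ 1.9 -0.1 83.6] twist -0.0012 pos [ 0.4994 -0.0265  0.1345] tilt [ 0.     -0.0005] w 0.04292612119498291
```

Call:
jog_arm:
  steps:
    - [[1.2, 0, 20], 0]
    - [[1.2, 0, 38], 0]
    - [[1.2, 0, 48], 0]
    - [[1.2, 0, 53], 0]
    - [[1.2, 0, 58], 0]
    - [[1.2, 0, 62], 0]
    - [[1.2, 0, 66], 0]
    - [[1.2, 0, 66], 0]
    - [[1.2, 0, 66], 0]

```text
time: 40.85
tool_pos: [0.4995, -0.0241, 0.0686]
eef_rot: [0.0, 0.707, 0.707, 0.0]
ft_force: [0.1, 0.4, -1.6]
grip_width: 0.0428
```

Call:
jog_arm:
  steps:
    - [[0, 0, 4], 0]
    - [[0, 0, 8], 0]
    - [[0, 0, 11], 0]
    - [[0, 0, 13], 0]
    - [[0, 0, 15], 0]
    - [[0, 0, 15], 0]
    - [[0, 0, 15], 0]

```text
time: 41.55
tool_pos: [0.4993, -0.0241, 0.0534]
eef_rot: [-0.0, 0.707, 0.707, -0.0]
ft_force: [0.3, -0.2, -1.1]
grip_width: 0.0431
```

Call:
jog_arm:
  steps:
    - [[-1, 0, 0], 0]
    - [[-1, 0, 0.5], 0]
    - [[-1, 0, 1], 0]
    - [[-1, 0, 1.3], 0]
    - [[-1, 0, 1.3], 0]
    - [[-1, 0, 1.3], 0]

```text
time: 42.15
tool_pos: [0.4994, -0.0252, 0.0524]
eef_rot: [0.0, 0.707, 0.707, 0.0]
ft_force: [-0.9, -0.3, 3.3]
grip_width: 0.0434
```

The ring is seated, with contact at exactly the predicted 0.0524. Release and fetch the cap.

Call:
jog_arm:
  grip: 1
  steps:
    - [[0, 0, 0], 0]
    - [[0, 0, 0], 0]
    - [[0, 0, 0], 0]
    - [[0, 0, 0], 0]
    - [[0, 0, -15], 0]
    - [[0, 0, -50], 0]
    - [[0, 0, -95], 0]
    - [[0, 0, -115], 0]
    - [[-45, -7, -115], 0]
    - [[-90, -13, -115], 0]
    - [[-135, -20, -115], 0]
    - [[-180, -26, -115], 0]
    - [[-225, -33, -115], 0]
    - [[-265, -39, -115], 0]
    - [[-279.5, -41, -115], 0]
    - [[-279.5, -41, -115], 0]
    - [[-279.5, -41, -115], 0]
    - [[-279.5, -41, -115], 0]

```text
time: 43.95
tool_pos: [0.4587, -0.303, 0.1669]
eef_rot: [-0.0, 0.707, 0.708, 0.0]
ft_force: [0.0, 0.6, 0.0]
grip_width: 0.085
```

```bash
python3 -c "
from h import *
shift([.4584,-.305,-.0165])"
```

```text
shift [ -2.2  -0.2 183.4] twist 0.0015 pos [ 0.4587 -0.303   0.1669] tilt [-0.0002  0.0008] w 0.0850130137406847
```

Call:
jog_arm:
  grip: 0.4
  steps:
    - [[-1.5, 0, 45], 0]
    - [[-1.5, 0, 90], 0]
    - [[-1.5, 0, 130], 0]
    - [[-1.5, 0, 155], 0]
    - [[-1.5, 0, 172], 0]
    - [[-1.5, 0, 180], 0]
    - [[-1.5, 0, 183], 0]
    - [[-1.5, 0, 183], 0]
    - [[-1.5, 0, 183], 0]

```text
time: 44.85
tool_pos: [0.4593, -0.3066, -0.0146]
eef_rot: [0.001, 0.707, 0.707, 0.0]
ft_force: [-0.2, 0.4, 0.1]
grip_width: 0.0599
```

Call:
jog_arm:
  grip: -1
  steps:
    - [[0, 0, 0], 0]
    - [[0, 0, 0], 0]
    - [[0, 0, 0], 0]
    - [[0, 0, 0], 0]
    - [[0, 0, 0], 0]
    - [[0, 0, 0], 0]
    - [[0, 0, 0], 0]

```text
time: 45.55
tool_pos: [0.4589, -0.3067, -0.0146]
eef_rot: [0.001, 0.707, 0.707, 0.0]
ft_force: [-1.2, 0.4, 5.4]
grip_width: 0.0317
```

Call:
jog_arm:
  steps:
    - [[0, 0, -10], 0]
    - [[0, 0, -40], 0]
    - [[0, 0, -85], 0]
    - [[0, 0, -130], 0]
    - [[0, 0, -155], 0]
    - [[45, 7, -155], 0]
    - [[90, 13, -155], 0]
    - [[135, 20, -155], 0]
    - [[180, 26, -155], 0]
    - [[225, 33, -155], 0]
    - [[265, 39, -155], 0]
    - [[279.5, 41, -155], 0]
    - [[279.5, 41, -155], 0]
    - [[279.5, 41, -155], 0]
    - [[279.5, 41, -155], 0]

```text
time: 47.05
tool_pos: [0.4993, -0.0279, 0.1393]
eef_rot: [0.0, 0.708, 0.707, -0.0]
ft_force: [0.1, -0.7, -1.5]
grip_width: 0.0314
```

```bash
python3 -c "
from h import *
shift([.4993,-.026,.0667])"
```

```text
shift [ 1.9 -0.  72.6] twist -0.0013 pos [ 0.4993 -0.0279  0.1393] tilt [ 0.0001 -0.0005] w 0.031440512539988835
```

Call:
jog_arm:
  steps:
    - [[0, 0, 20], 0]
    - [[0, 0, 38], 0]
    - [[0, 0, 45], 0]
    - [[0, 0, 45], 0]
    - [[0, 0, 45], 0]

```text
time: 47.55
tool_pos: [0.4997, -0.0273, 0.0947]
eef_rot: [0.0, 0.707, 0.707, 0.0]
ft_force: [0.0, 0.1, -0.6]
grip_width: 0.031
```

Underside at ~0.112, above the shaft tip, and y within 0.5 mm of target (−0.0278). Lowering.

Call:
jog_arm:
  steps:
    - [[-0.5, 0, 5], 0]
    - [[-0.5, 0, 10], 0]
    - [[-0.5, 0, 14], 0]
    - [[-0.5, 0, 18], 0]
    - [[-0.5, 0, 21], 0]
    - [[-0.5, 0, 22], 0]
    - [[-0.5, 0, 22], 0]
    - [[-0.5, 0, 22], 0]

```text
time: 48.35
tool_pos: [0.4995, -0.0271, 0.0722]
eef_rot: [0.0, 0.707, 0.707, 0.0]
ft_force: [-0.1, 1.0, -0.7]
grip_width: 0.0316
```

Call:
jog_arm:
  steps:
    - [[0, 0, 0.5], 0]
    - [[0, 0, 1], 0]
    - [[0, 0, 1.5], 0]
    - [[0, 0, 2], 0]
    - [[0, 0, 2], 0]
    - [[0, 0, 2], 0]

```text
time: 48.95
tool_pos: [0.4994, -0.0271, 0.0704]
eef_rot: [0.0, 0.707, 0.707, 0.0]
ft_force: [-1.6, 0.1, 3.1]
grip_width: 0.0315
```

The cap is seated (contact at the predicted 0.0704). Release, back off upwards and away, then make the final checks.

Call:
jog_arm:
  grip: 1
  steps:
    - [[0, 0, 0], 0]
    - [[0, 0, 0], 0]
    - [[0, 0, 0], 0]
    - [[0, 0, 0], 0]
    - [[0, 0, 0], 0]
    - [[0, 0, -15], 0]
    - [[0, 0, -50], 0]
    - [[0, 0, -95], 0]
    - [[0, 0, -140], 0]
    - [[0, 0, -190], 0]
    - [[-35, 0, -240], 0]
    - [[-70, -8, -258], 0]
    - [[-70, -8, -258], 0]
    - [[-70, -8, -258], 0]

```text
time: 50.35
tool_pos: [0.4915, -0.0978, 0.3286]
eef_rot: [0.0, 0.708, 0.706, 0.0]
ft_force: [0.6, 0.0, 0.0]
grip_width: 0.0854
```

Run:
```python
from h import *
p=imaging.read_camera('wrist'); q=imaging.read_camera('scene'); s=r.get_state(); print(np.round(s['tool_pos'],3),s['grip_width'])
fit(p,'clamp_cap',.112); fit(p,'spacer_ring',.088); fit(p,'rounding_head',.058); fit(p,'spindle',.025)
print('scene: cap top, ring top px', [np.round(proj(q,[.499,-.025,z]),1) for z in (.112,.088,.07,.052)])
for n in ['clamp_cap','spacer_ring','rounding_head','straight_head','toothed_cutter']:
    b=silhouettes(n,q)[:1]
    if b: ys,xs=np.where(b[0]['mask']); print(n,round(b[0]['score'],2),xs.min(),xs.max(),ys.min(),ys.max())
a=cv2.resize(q['pixels'][150:230,190:290],(400,320),interpolation=cv2.INTER_CUBIC); b=cv2.resize(q['pixels'][170:250,290:390],(400,320),interpolation=cv2.INTER_CUBIC)
c=cv2.resize(p['pixels'][20:230,200:475],(400,280),interpolation=cv2.INTER_CUBIC)
cv2.imwrite('pics/f.png',np.vstack([np.hstack([a,b]),np.hstack([c,c*0])])[:,:,::-1])
```

```text
[ 0.491 -0.096  0.327] 0.0851462444965151
clamp_cap 0.77 enc 498.1 -24.9 33.2 lsq [498.4 -25.1] 31.7
spacer_ring 0.76 enc 498.5 -25.2 45.7 lsq [498.2 -25.2] 43.6
rounding_head 0.6 enc 497.4 -25.0 64.6 lsq [497.7 -24.9] 61.7
spindle 0.88 enc 498.9 -25.2 112.7 lsq [499.  -25.2] 110.7
scene: cap top, ring top px [array([334.8, 186.9]), array([334.4, 195.9]), array([334.2, 202.5]), array([333.9, 209.1])]
clamp_cap 0.59 328 341 186 198
spacer_ring 0.7 326 343 196 206
rounding_head 0.68 322 346 204 214
straight_head 0.53 227 248 181 194
```

View pics/f.png

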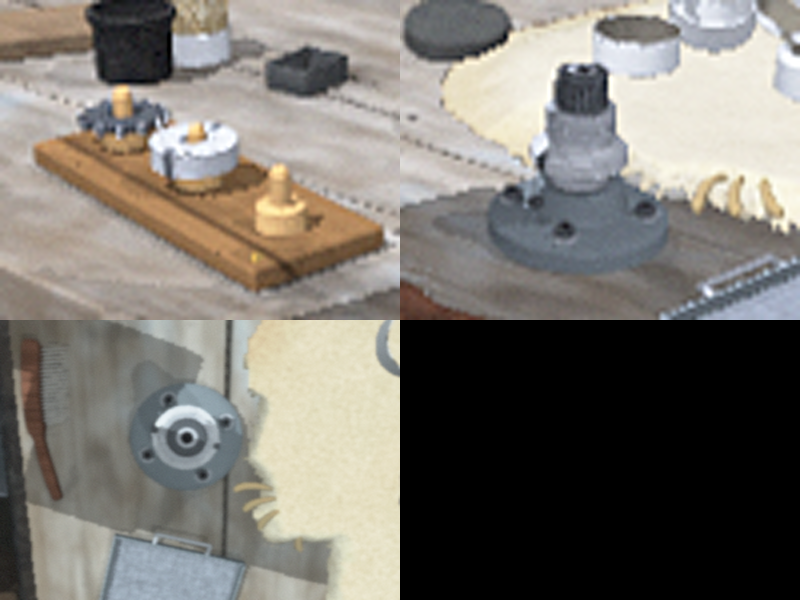

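The final picture shows the full stack upright on the spindle: cap (580,90), ring (580,130), flared head (585,160). The straight head is seated on the middle peg (193,150), the toothed cutter is still on its peg, and the tray is clear. Mask rows match the start (cap 186–198, ring 196–206). Handing in.

```bash
python3 -c "
from h import *
print(workorder.close_job())"
```

```text
the job is handed in; nothing more can be done
None
```

I changed the cutter head and handed the job in at about 50 s. The spindle now carries the rounding head (flared side down), the spacer ring and the clamp cap. The plain cylindrical head is on the middle peg, which was the free one, and the toothed cutter was left on its peg.

**Seating:** each part was lowered until the wrist force showed contact. The contact heights were within about 0.2 mm of the expected ones.

**Last checks:**
- The scene image shows the cap at rows 186–198, the same as at the start, and the stack upright with its axes within about 1–1.5 mm of the spindle axis.
- The cylindrical head sits level on its peg.
- The network did not report the toothed cutter in the last scene image, but the picture shows it on its peg.

**What failed or disagreed:**
- My first grip on the cap closed on nothing. A touch test on the cap top, which pressed it at up to about 10 N, showed the real fingertips about 23.5 mm behind the reported TCP. I corrected for this from then on.
- The largest force reading I saw was about 10 N, though forces were only read at the end of each move.

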